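Fit two filters and the bayonet collar on the light unit

ROBOT

A 6-joint arm with a two-finger parallel gripper is mounted at the origin on the work surface. World frame = base frame: x ahead of the robot, y to its left, z up, the work surface at z = 0. Lengths are in m, angles in rad, forces in N, time in s.
With the tool pointing down it reaches from about 0.225 to 0.875 m from the base axis. Payload 3.4 kg.
Tool frame: the origin (TCP) lies at the very end of the fingers, on their centre line; the grasp point (between the pads) lies 19 mm behind it; z points along the fingers, y is the line along which they close (so a half turn about z gives the same grasp; the last joint's range is limited). The gripper opens to 85 mm and grips with 20 to 120 N. Pads are 22 mm wide; open, the fingers measure 114 mm over their backs; the gripper's body (76 mm by 85 mm) begins 54 mm behind the grasp point. The pads swing forward as they close: fully open they stand 13 mm farther back than shut.
Start: joints at [1.135, 0.276, 1.505, -0, 1.361, -0.121], TCP at [0.178, 0.547, 0.231] pointing down, gripper open.
Joint ranges: [-2.89, 2.89], [-0.75, 2.08], [0.22, 2.7], [-1.18, 4.32], [0.11, 2.71], [-2.7, 2.7]. Speed limits (rad/s): [2.57, 2.57, 3.14, 3.14, 3.14, 3.14].

INTERFACE

Orientations are given as a unit quaternion [w, x, y, z].
In Python, from rig import readout, vision, manip gives the robot as it stands.
- The arm moves only by the shell command python3 -m handwheel 'ROWS' [FORCE]. ROWS is JSON, a list of rows, each a list of 3 entries, a list of its own where there are three numbers: the shift along the tool's x, y, z in mm, then the turn, a rotation vector about the tool's x, y, z in units of 6 degrees (1.0 is 6 degrees), then the closure, from -1 (fully open) to 1 (shut), so that 0 is half open. A call has 1 to 20 rows; each row shifts and turns the commanded pose from where the row before left it, along the tool's axes as they then stand; what a row does not reach is not made up. A row lasts 1/8 s, in which the tool goes at most 62.5 mm and 10.7 degrees, less where a joint would pass 70% of its speed; a pose out of reach is approached as far as the arm can. A call is refused whole if a number of a shift passes 62.5 or a number of a turn 1, either way. A call with a gripper value outside its range is refused whole. The fingers move at their own pace and stop on an object; FORCE is the grip in N (left out, the last holds). Time passes only in rows, so rows that do not move let the fingers close. It gives the time, the measured TCP pose, the force, the opening and the grip force at its end, in the units of the state.
- readout.get_state(): the state, without advancing time (a new reading comes with each control period).
- vision.get_image(name): name is "side" or "top"; returns the picture (480x640x3 uint8, blue, green, red); there is no depth.
- vision.camera_params(name): a dict with "intrinsics" (3x3 intrinsics, pixels), "rvec" (rotation vector, rad) and "tvec" (3), from world to camera coordinates, as OpenCV has them. Camera axes: x right, y down, z forward; pixel columns grow to the right and rows downward; lengths in m; the calibration is good to about 2 mm. A picture is of the moment at which its call begins. camera_params takes no time and is no camera call.
- manip.sign_off(): hands the job in; it is judged then, once.
The state is a dict: "clock": time; "qpos": joint angles; "qd": joint speeds; "effort": joint torques, N m; "position": TCP position; "ee_rot": TCP orientation; "contact_force": force on the tool from outside, world axes, zero at the start; "moment": the same for the moment, N m; "width": finger opening in m; "gripper_force": force on a finger pad.
Only numpy, scipy, OpenCV 4.12 (cv2) and the standard library are available. Lean on these libraries where they do the work, as an engineer would, in place of code of your own. Each camera call takes 0.05 s, during which the arm holds its last target. There are 200 camera calls.

TASK

Drop exactly two of the four mounted filters from the tray into the filter port of the light unit, leaving the other two in the tray. Then set the knurled collar on the port, turn it until its hidden keyways drop over the port's pins, and push it fully home against the spring; the program finishes while still holding the collar gripped and pushed home. Leave the other things on the bench where they are.

Things in the scene. Friction and masses are not known exactly. Their poses are not given: they have to be found in the camera images.
- tray: Shallow black tray, fixed, 110 x 210 mm, floor 4 mm thick, rim 8 mm above the bench. Origin under its centre on the bench; its y axis runs along the row of four filters, which lie flat on the floor 46 mm apart, at -69, -23, 23 and 69 mm along y, up to 12 mm off its middle line.
- disc0_mid (a point): Mounted filter, an aluminium disc with a glass middle, 30 mm in diameter, 8 mm thick, 20 g, loose, flat in the tray; all four are alike. This point is its centre, half-way up; its z axis is the disc's axis.
- disc1_mid (a point): Mounted filter, an aluminium disc with a glass middle, 30 mm in diameter, 8 mm thick, 20 g, loose, flat in the tray; all four are alike. This point is its centre, half-way up; its z axis is the disc's axis.
- disc2_mid (a point): Mounted filter, an aluminium disc with a glass middle, 30 mm in diameter, 8 mm thick, 20 g, loose, flat in the tray; all four are alike. This point is its centre, half-way up; its z axis is the disc's axis.
- disc3_mid (a point): Mounted filter, an aluminium disc with a glass middle, 30 mm in diameter, 8 mm thick, 20 g, loose, flat in the tray; all four are alike. This point is its centre, half-way up; its z axis is the disc's axis.
- port (a point): Centre of the rim of the filter port, an upright grey barrel on top of a fixed white light unit (box 130 x 120 x 45 mm). Rim 81 mm above the bench; z is up, x and y follow the white box. Barrel outside diameter 42.6 mm, bore 36.6 mm, 17 mm deep with a flat floor: two filters stack in it with 1 mm to spare.
- pins (a point): Point on the port's axis, 8 mm below its rim, level with the tops of three radial pins that stand 4 mm out of the barrel's outside, 5 mm thick, 120 degrees apart. The pins' angle differs each time and is NOT given by this frame, which follows the white box.
- collar_mid (a point): Knurled black collar, loose, 60 mm outside diameter, 28 mm tall, about 120 g, standing right way up on the bench. This point is its centre, 14 mm above its lower edge; z up. Its top is a 4 mm flange with a 26 mm window. This point stands 6 mm above the port's rim when the collar rests on the pins, 4 mm below when dropped on the sprung ring, 10 mm below when home.
- collar_edge (a point): Centre of the collar's lower edge. Skirt bore 46 mm, with three keyways cut inside it, 10 mm wide, 120 degrees apart, open only at this edge, unseen from outside and above; their angle is not given. Out of line the edge rests on the pins; in line (within about 5 degrees, once in any 120 degree turn) it drops 10 mm on to the sprung ring, and goes 6 mm farther when pushed.
- seat (a joint): Travel in m of the sprung steel ring that lies round the barrel, below the pins: 0 at rest, growing as it is pressed down; 0.006 when the collar is home (its flange on the rim). The spring pushes up with about 4.5 N at rest and 7.5 N at home, so the collar rises again if let go.
- spacer: Bystander: smooth bare aluminium ring, 52 mm outside, 18 mm tall, no knurl. Origin at the centre of its underside. Its place may be swapped with the collar's.
- eyepiece: Bystander: black eyepiece standing upright, 42 mm wide, 62 mm tall. Origin at the centre of its underside.
- cleaner: Bystander: small clear bottle, 40 mm wide, 105 mm tall. Origin at the centre of its underside.
- driver: Bystander: screwdriver lying on the bench, 150 mm long, 25 mm thick. Origin near its middle, x along it.
- cap: Bystander: flat black lens cap, 48 mm wide, 10 mm tall. Origin at the centre of its underside.
There are look-alikes about, which are no part of the job. Leave any green or pink look-alike of the part that bears collar_mid alone.

How it is judged:
On the way, in this order (a step that is already met when the one before it is completed fails the run):
1. exactly two filters lie in the port and two in the tray, the collar still off (((horizontal distance between each of disc0_mid, disc1_mid and port below 0.007 m and z of each of disc0_mid, disc1_mid in the frame of port below -0.003 m and x of disc2_mid in the frame of tray between -0.055 and 0.055 m and y of disc2_mid in the frame of tray between -0.105 and 0.105 m and z of each of disc2_mid, disc3_mid in the frame of tray below 0.014 m and x of disc3_mid in the frame of tray between -0.055 and 0.055 m and y of disc3_mid in the frame of tray between -0.105 and 0.105 m) or (horizontal distance between each of disc0_mid, disc2_mid and port below 0.007 m and z of each of disc0_mid, disc2_mid in the frame of port below -0.003 m and x of disc1_mid in the frame of tray between -0.055 and 0.055 m and y of disc1_mid in the frame of tray between -0.105 and 0.105 m and z of each of disc1_mid, disc3_mid in the frame of tray below 0.014 m and x of disc3_mid in the frame of tray between -0.055 and 0.055 m and y of disc3_mid in the frame of tray between -0.105 and 0.105 m) or (horizontal distance between each of disc0_mid, disc3_mid and port below 0.007 m and z of each of disc0_mid, disc3_mid in the frame of port below -0.003 m and x of disc1_mid in the frame of tray between -0.055 and 0.055 m and y of disc1_mid in the frame of tray between -0.105 and 0.105 m and z of each of disc1_mid, disc2_mid in the frame of tray below 0.014 m and x of disc2_mid in the frame of tray between -0.055 and 0.055 m and y of disc2_mid in the frame of tray between -0.105 and 0.105 m) or (x of disc0_mid in the frame of tray between -0.055 and 0.055 m and y of disc0_mid in the frame of tray between -0.105 and 0.105 m and z of each of disc0_mid, disc3_mid in the frame of tray below 0.014 m and horizontal distance between each of disc1_mid, disc2_mid and port below 0.007 m and z of each of disc1_mid, disc2_mid in the frame of port below -0.003 m and x of disc3_mid in the frame of tray between -0.055 and 0.055 m and y of disc3_mid in the frame of tray between -0.105 and 0.105 m) or (x of disc0_mid in the frame of tray between -0.055 and 0.055 m and y of disc0_mid in the frame of tray between -0.105 and 0.105 m and z of each of disc0_mid, disc2_mid in the frame of tray below 0.014 m and horizontal distance between each of disc1_mid, disc3_mid and port below 0.007 m and z of each of disc1_mid, disc3_mid in the frame of port below -0.003 m and x of disc2_mid in the frame of tray between -0.055 and 0.055 m and y of disc2_mid in the frame of tray between -0.105 and 0.105 m) or (x of disc0_mid in the frame of tray between -0.055 and 0.055 m and y of disc0_mid in the frame of tray between -0.105 and 0.105 m and z of each of disc0_mid, disc1_mid in the frame of tray below 0.014 m and x of disc1_mid in the frame of tray between -0.055 and 0.055 m and y of disc1_mid in the frame of tray between -0.105 and 0.105 m and horizontal distance between each of disc2_mid, disc3_mid and port below 0.007 m and z of each of disc2_mid, disc3_mid in the frame of port below -0.003 m)) and horizontal distance between collar_mid and port above 0.06 m), for 0.2 s.
2. the collar's keyways have dropped over the pins (horizontal distance between collar_mid and port below 0.004 m and angle between collar_mid's own z axis and vertical below 0.08 rad and z of collar_mid in the frame of port below 0.001 m), for 0.05 s.
At the end, for the whole second after the job is handed in: Collar upright on the port within 4 mm of its axis and within 2 mm of home, sprung ring pressed over 4 mm, fingers pressing the collar with over 2 N; exactly two filters lie in the port, below its rim and within 7 mm of its axis, the other two in the tray (((horizontal distance between each of disc0_mid, disc1_mid and port below 0.007 m and z of each of disc0_mid, disc1_mid in the frame of port below -0.003 m and x of disc2_mid in the frame of tray between -0.055 and 0.055 m and y of disc2_mid in the frame of tray between -0.105 and 0.105 m and z of each of disc2_mid, disc3_mid in the frame of tray below 0.014 m and x of disc3_mid in the frame of tray between -0.055 and 0.055 m and y of disc3_mid in the frame of tray between -0.105 and 0.105 m) or (horizontal distance between each of disc0_mid, disc2_mid and port below 0.007 m and z of each of disc0_mid, disc2_mid in the frame of port below -0.003 m and x of disc1_mid in the frame of tray between -0.055 and 0.055 m and y of disc1_mid in the frame of tray between -0.105 and 0.105 m and z of each of disc1_mid, disc3_mid in the frame of tray below 0.014 m and x of disc3_mid in the frame of tray between -0.055 and 0.055 m and y of disc3_mid in the frame of tray between -0.105 and 0.105 m) or (horizontal distance between each of disc0_mid, disc3_mid and port below 0.007 m and z of each of disc0_mid, disc3_mid in the frame of port below -0.003 m and x of disc1_mid in the frame of tray between -0.055 and 0.055 m and y of disc1_mid in the frame of tray between -0.105 and 0.105 m and z of each of disc1_mid, disc2_mid in the frame of tray below 0.014 m and x of disc2_mid in the frame of tray between -0.055 and 0.055 m and y of disc2_mid in the frame of tray between -0.105 and 0.105 m) or (x of disc0_mid in the frame of tray between -0.055 and 0.055 m and y of disc0_mid in the frame of tray between -0.105 and 0.105 m and z of each of disc0_mid, disc3_mid in the frame of tray below 0.014 m and horizontal distance between each of disc1_mid, disc2_mid and port below 0.007 m and z of each of disc1_mid, disc2_mid in the frame of port below -0.003 m and x of disc3_mid in the frame of tray between -0.055 and 0.055 m and y of disc3_mid in the frame of tray between -0.105 and 0.105 m) or (x of disc0_mid in the frame of tray between -0.055 and 0.055 m and y of disc0_mid in the frame of tray between -0.105 and 0.105 m and z of each of disc0_mid, disc2_mid in the frame of tray below 0.014 m and horizontal distance between each of disc1_mid, disc3_mid and port below 0.007 m and z of each of disc1_mid, disc3_mid in the frame of port below -0.003 m and x of disc2_mid in the frame of tray between -0.055 and 0.055 m and y of disc2_mid in the frame of tray between -0.105 and 0.105 m) or (x of disc0_mid in the frame of tray between -0.055 and 0.055 m and y of disc0_mid in the frame of tray between -0.105 and 0.105 m and z of each of disc0_mid, disc1_mid in the frame of tray below 0.014 m and x of disc1_mid in the frame of tray between -0.055 and 0.055 m and y of disc1_mid in the frame of tray between -0.105 and 0.105 m and horizontal distance between each of disc2_mid, disc3_mid and port below 0.007 m and z of each of disc2_mid, disc3_mid in the frame of port below -0.003 m)) and horizontal distance between collar_mid and port below 0.004 m and angle between collar_mid's own z axis and vertical below 0.08 rad and z of collar_mid in the frame of port below -0.008 m and value of joint seat above 0.004 m and contact force between the fingers and collar above 2 N); the arm keeps its last pose, push and grip.
It fails at once if the spacer is moved more than 30 mm or knocked over (distance of spacer from where it was at the start of the episode above 0.03 m or angle between spacer's own z axis and vertical above 0.5 rad).
It fails at once if the eyepiece is moved more than 30 mm or knocked over (distance of eyepiece from where it was at the start of the episode above 0.03 m or angle between eyepiece's own z axis and vertical above 0.5 rad).
It fails at once if the cleaner is moved more than 30 mm or knocked over (distance of cleaner from where it was at the start of the episode above 0.03 m or angle between cleaner's own z axis and vertical above 0.5 rad).
It fails at once if the driver is moved more than 30 mm (distance of driver from where it was at the start of the episode above 0.03 m).
It fails at once if the cap is moved more than 30 mm or knocked over (distance of cap from where it was at the start of the episode above 0.03 m or angle between cap's own z axis and vertical above 0.5 rad).
It also fails if it takes over 72 s, if anything falls off the work surface, if the arm or the gripper's body presses on something with over 40 N, if the wrist force passes 120 N, or if a joint passes its speed limit or range.

## Working session

There is one attempt and no reset: what is moved stays moved. The work goes in short steps, Python scripts to look and compute and a shell command to move; the robot and the scene stay as the last step left them, time stands still between calls to the robot, and variables do not carry over. Pictures are saved under pics/ and viewed, at most 10 in all, crops included, and the job is handed in when it is done.

```bash
mkdir -p pics
python3 - <<'E'
from rig import readout, vision
import cv2
for n in("top","side"):
    cv2.imwrite(f"pics/{n}0.png",vision.get_image(n)); p=vision.camera_params(n); print(n,p)
print(readout.get_state())
E
```

```text
top {'intrinsics': array([[440.80172807,   0.        , 312.10046236],
       [  0.        , 440.80172807, 234.9218961 ],
       [  0.        ,   0.        ,   1.        ]]), 'rvec': array([ 2.17986476, -2.14088794,  0.1869393 ]), 'tvec': array([-0.04036199,  0.59010883,  0.80478608])}
side {'intrinsics': array([[587.7772433 ,   0.        , 322.24669444],
       [  0.        , 587.7772433 , 237.68537695],
       [  0.        ,   0.        ,   1.        ]]), 'rvec': array([ 0.44696226, -2.64276635,  1.29631307]), 'tvec': array([0.56584953, 0.18487352, 0.88913714])}
{'clock': 0.1, 'qpos': array([ 1.13496875e+00,  2.76547180e-01,  1.50597464e+00,  2.23428124e-05,
        1.36067326e+00, -1.20997866e-01]), 'qd': array([ 7.69938287e-04, -2.02000727e-03, -1.36613902e-03, -4.80939246e-04,
       -1.35351984e-03,  5.40136712e-05]), 'effort': array([ 3.44250460e-03, -4.17700267e+01, -2.46405119e+01, -2.33839614e-06,
        5.86072929e-03,  5.34141793e-05]), 'position': array([0.17785974, 0.54633585, 0.2305301 ]), 'ee_rot': array([-2.30701186e-04,  1.56767810e-01,  9.87635161e-01, -7.67361095e-04]), 'contact_force': array([-0.73057343,  0.08226878,  0.26811964]), 'moment': array([ 0.01517707,  0.04356126, -0.02206121]), 'gripper_force': 0.0, 'width': 0.08556536382667575}
```

View pics/top0.png

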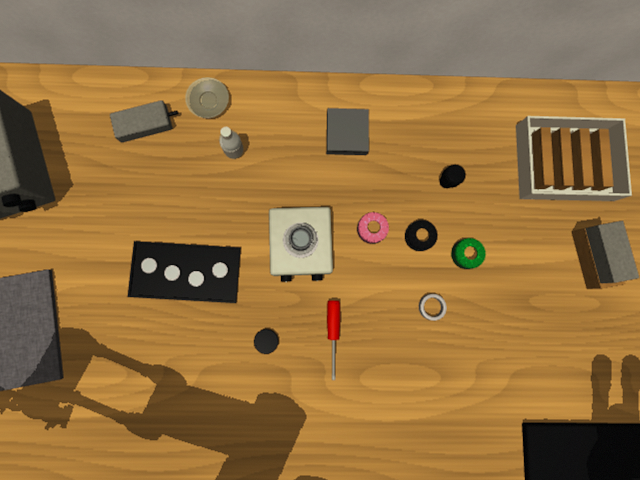

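View pics/side0.png

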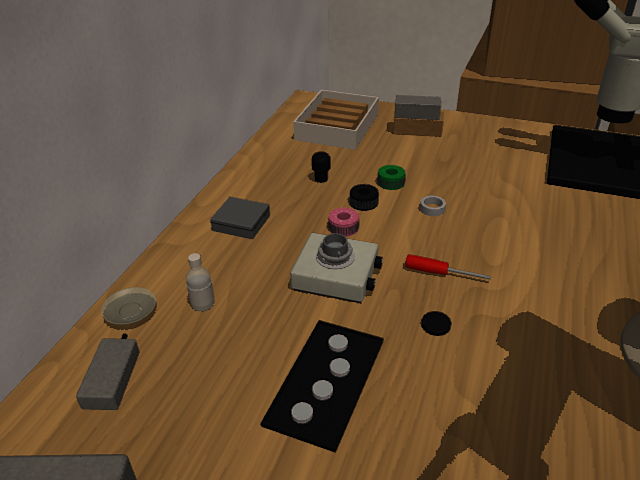

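```bash
cat > h.py <<'E'
import numpy as np, cv2
from rig import readout, vision
def ray(n,uv):
    p=vision.camera_params(n);R,_=cv2.Rodrigues(p["rvec"]);t=p["tvec"]
    d=R.T@np.linalg.inv(p["intrinsics"])@[*uv,1];return -R.T@t,d
def world(n,uv,z):
    c,d=ray(n,uv);return (c+d*(z-c[2])/d[2])[:2]
def proj(n,P):
    p=vision.camera_params(n);return cv2.projectPoints(np.array(P,float).reshape(-1,1,3),p["rvec"],p["tvec"],p["intrinsics"],None)[0].reshape(-1,2)
def blob(img,uv,r,lo,hi):
    g=cv2.cvtColor(img,cv2.COLOR_BGR2GRAY);x,y=uv;s=g[y-r:y+r+1,x-r:x+r+1]
    m=cv2.inRange(s,lo,hi);n,l,st,c=cv2.connectedComponentsWithStats(m);i=1+np.argmax(st[1:,4])
    return c[i]+[x-r,y-r],st[i]
E
python3 - <<'E'
from h import *
t=cv2.imread("pics/top0.png");s=cv2.imread("pics/side0.png")
for a,b in zip([(149,265),(172,272),(196,279),(220,270)],[(302,412),(323,390),(340,367),(338,343)]):
    A=blob(t,a,12,110,255);B=blob(s,b,15,150,255)
    # side blob incl. side face -> mid height
    print("disc",world("top",A[0],.012).round(4),A[1][2:],world("side",B[0],.0095).round(4),B[1][2:])
A=blob(t,(421,235),22,0,45);print("collar",A,world("top",(421,235),.028),world("side",(364,190),.028))
print("port",world("top",(301,238),.081),world("side",(335,241),.081))
for c in [(373,227),(469,253),(433,306),(334,318)]:print(c,world("top",c,.02).round(3))
a=np.hstack([cv2.resize(t[200:280,262:342],(400,400),interpolation=3),cv2.resize(t[195:275,381:461],(400,400),interpolation=3)])
b=np.hstack([cv2.resize(s[220:280,305:365],(400,200*2),interpolation=3),cv2.resize(s[170:230,335:395],(400,400),interpolation=3)])
cv2.imwrite("pics/c1.png",cv2.resize(np.vstack([a,b]),(600,600)))
E
```

```text
Traceback (most recent call last):
  File "h.py", line 12, in blob
    m=cv2.inRange(s,lo,hi);n,l,st,c=cv2.connectedComponentsWithStats(m);i=1+np.argmax(st[1:,4])
                                                                            ~~~~~~~~~^^^^^^^^^^
ValueError: attempt to get argmax of an empty sequence
```

Run:
```python
from h import *
t=cv2.imread("pics/top0.png");s=cv2.imread("pics/side0.png")
for a,b in zip([(149,265),(172,272),(196,279),(220,270)],[(302,412),(323,390),(340,367),(338,343)]):
    A=blob(t,a,12,75,255);B=blob(s,b,15,75,255)
    print("disc",world("top",A[0],.012).round(4),A[1][2:],world("side",B[0],.0095).round(4),B[1][2:])
A=blob(t,(421,235),22,0,45);print("collar",A,world("top",(421,235),.028),world("side",(364,190),.028))
print("port",world("top",(301,238),.081),world("side",(335,241),.081))
for c in [(373,227),(469,253),(433,306),(334,318)]:print(c,world("top",c,.02).round(3))
a=np.hstack([cv2.resize(t[200:280,262:342],(400,400),interpolation=3),cv2.resize(t[195:275,381:461],(400,400),interpolation=3)])
b=np.hstack([cv2.resize(s[220:280,305:365],(400,200*2),interpolation=3),cv2.resize(s[170:230,335:395],(400,400),interpolation=3)])
cv2.imwrite("pics/c1.png",cv2.resize(np.vstack([a,b]),(600,600)))
```

```text
disc [0.529  0.2881] [ 16  16 201] [0.528  0.2871] [ 21  21 329]
disc [0.5155 0.2424] [ 16  16 203] [0.5143 0.2414] [ 21  20 297]
disc [0.5051 0.1954] [ 16  16 207] [0.5038 0.1941] [ 20  19 269]
disc [0.5229 0.1499] [ 16  16 198] [0.5214 0.149 ] [ 19  17 241]
collar (array([420.1950078 , 235.29797192]), array([  6,   7,  32,  31, 641], dtype=int32)) [ 0.59709427 -0.24497359] [ 0.59819005 -0.25278083]
port [ 0.57912149 -0.00837503] [ 0.57834505 -0.00540469]
(373, 227) [ 0.612 -0.151]
(469, 253) [ 0.564 -0.343]
(433, 306) [ 0.459 -0.268]
(334, 318) [ 0.433 -0.075]
```

View pics/c1.png

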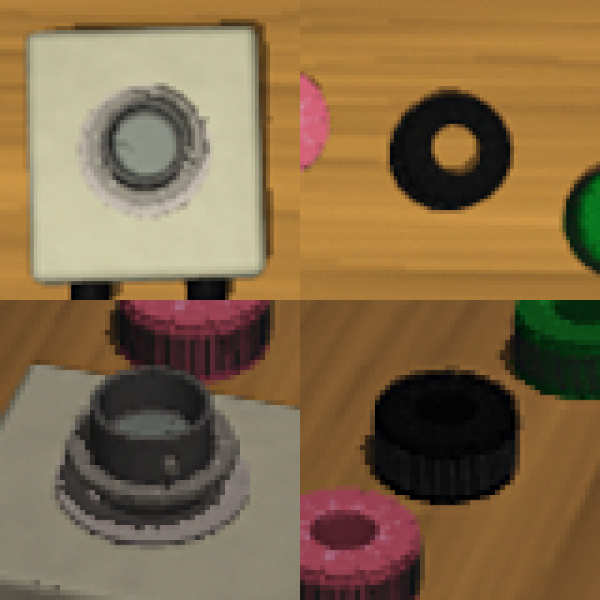

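```bash
cat >> h.py <<'E'
def delta(x,y,z=None,psi=None):
    from scipy.spatial.transform import Rotation as R
    s=readout.get_state();w=s["ee_rot"];r=R.from_quat([w[1],w[2],w[3],w[0]]);M=r.as_matrix();p=s["position"]
    P=np.degrees(np.arctan2(M[1,1],M[0,1]));tgt=np.array([x,y,p[2] if z is None else z])
    print("t",round(s["clock"],2),"pos",p.round(4),"psi",P.round(1),"tilt",M[:,2].round(3),"q6",s["qpos"][5].round(2),"w",s["width"].round(4),"F",s["contact_force"].round(1),"grip",round(s["gripper_force"],1))
    print("tool shift mm",(M.T@(tgt-p)*1000).round(1))
    if psi is not None:
        a=np.radians(psi);c,n=np.cos(a),np.sin(a);N=np.array([[-n,c,0],[c,n,0],[0,0,-1]]).T
        print("turn units",((r.inv()*R.from_matrix(N)).as_rotvec(degrees=True)/6).round(2),"then shift",(N.T@(tgt-p)*1000).round(1))
E
python3 - <<'E'
from h import *
from scipy.optimize import least_squares
t=cv2.imread("pics/top0.png");s=cv2.imread("pics/side0.png")
th=np.linspace(0,2*np.pi,90)
def circ(x,y,z,r):return np.c_[x+r*np.cos(th),y+r*np.sin(th),0*th+z]
for n,im,uv,r in(("top",t,(421,235),24),("side",s,(364,196),24)):
    for hi in(35,50):
        _,st=blob(im,uv,r,0,hi);b=np.array([st[0]+uv[0]-r,st[1]+uv[1]-r,0,0]);b[2:]=b[:2]+st[2:4]
        b=b-.5
        f=lambda v:(lambda q:np.r_[q.min(0),q.max(0)]-b)(proj(n,np.vstack([circ(*v,0,.03),circ(*v,.028,.03)])))
        o=least_squares(f,[.597,-.247]);print("collar",n,b,o.x.round(4),o.fun.round(1))
v=[]
for n,im,x0,y0,w in(("top",t,276,213,50),("side",s,305,220,60)):
    k=400/w;c=cv2.resize(im[y0:y0+w,x0:x0+w],(400,400),interpolation=3)
    for z,r,col in((.081,.0213,(0,0,255)),(.081,.0183,(0,255,0))):
        q=((proj(n,circ(.5787,-.0070,z,r))-[x0,y0]+.5)*k).astype(int);cv2.polylines(c,[q],True,col,1)
    v.append(c)
cv2.imwrite("pics/c2.png",np.hstack(v))
for c in [(134,241),(241,247),(237,302),(129,297)]:print(world("top",c,.008).round(3))
delta(.5222,.1495,.12,0)
E
```

```text
collar top [404.5 219.5 436.5 250.5] [ 0.5988 -0.2474] [-0.8 -0.3  0.8  0.3]
collar top [404.5 218.5 436.5 250.5] [ 0.5998 -0.2474] [-0.8  0.2  0.8 -0.2]
collar side [347.5 183.5 378.5 210.5] [ 0.5987 -0.2477] [ 1.  -0.  -0.9  0.1]
collar side [346.5 183.5 378.5 210.5] [ 0.5997 -0.2473] [ 1.5 -0.  -1.4  0.1]
[0.577 0.321]
[0.569 0.11 ]
[0.461 0.114]
[0.467 0.322]Traceback (most recent call last):
  File "<stdin>", line 20, in <module>
  File "h.py", line 18, in delta
    print("t",round(s["clock"],2),"pos",p.round(4),"psi",P.round(1),"tilt",M[:,2].round(3),"q6",s["qpos"][5].round(2),"w",s["width"].round(4),"F",s["contact_force"].round(1),"grip",round(s["gripper_force"],1))
                                                                                                                          ^^^^^^^^^^^^^^^^
AttributeError: 'float' object has no attribute 'round'
```

View pics/c2.png

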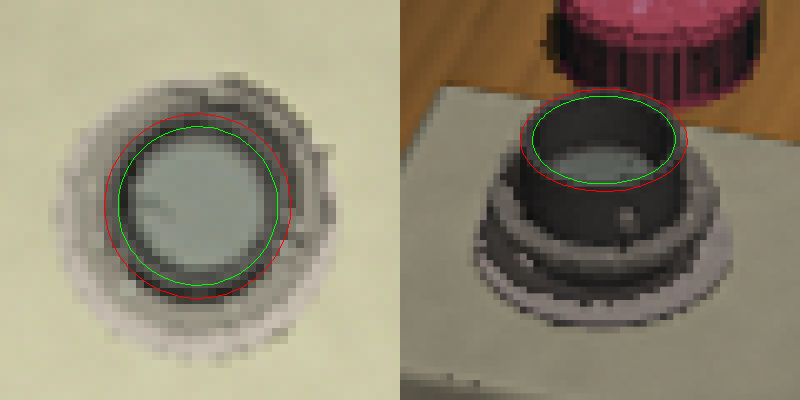

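The overlay shows that the rim estimate fits the side view well and is about 0.5 px off in the top view. That puts the port at about (0.578, -0.0075) and the collar at (0.599, -0.2475).

```bash
sed -i 's/s\["width"\].round(4)/round(s["width"],4)/' h.py; python3 -c "
from h import *
delta(.5222,.1495,.12,0)"
```

```text
t 0.1 pos [0.1779 0.5463 0.2305] psi 72.0 tilt [-0.001 -0.001 -1.   ] q6 -0.12 w 0.0856 F [-0.7  0.1  0.3] grip 0.0
tool shift mm [-450.3 -270.5  110.9]
turn units [-1.000e-02  1.000e-02  1.199e+01] then shift [-396.8  344.3  110.5]
```

```bash
python3 -m handwheel '[[[0,0,0],[0,0,1],-0.2],[[0,0,0],[0,0,1],-0.2],[[0,0,0],[0,0,1],-0.2],[[0,0,0],[0,0,1],-0.2],[[0,0,0],[0,0,1],-0.2],[[0,0,0],[0,0,1],-0.2],[[0,0,0],[0,0,1],-0.2],[[0,0,0],[0,0,1],-0.2],[[0,0,0],[0,0,1],-0.2],[[0,0,0],[0,0,1],-0.2],[[0,0,0],[0,0,1],-0.2],[[0,0,0],[0,0,1],-0.2]]' 40
python3 -m handwheel '[[[-36,31.3,10],[0,0,0],-0.2],[[-36,31.3,10],[0,0,0],-0.2],[[-36,31.3,10],[0,0,0],-0.2],[[-36,31.3,10],[0,0,0],-0.2],[[-36,31.3,10],[0,0,0],-0.2],[[-36,31.3,10],[0,0,0],-0.2],[[-36,31.3,10],[0,0,0],-0.2],[[-36,31.3,10],[0,0,0],-0.2],[[-36,31.3,10],[0,0,0],-0.2],[[-36,31.3,10],[0,0,0],-0.2],[[-36,31.3,10],[0,0,0],-0.2],[[0,0,0],[0,0,0],-0.2]]'
python3 -c "
from h import *
delta(.5222,.1495,.03,0)
cv2.imwrite('pics/t1.png',vision.get_image('top')[180:360,90:390]);delta(.578,-.0075)"
```

```text
clock: 1.6
position: [0.1779, 0.5465, 0.2308]
ee_rot: [0.0, 0.709, 0.706, -0.0]
contact_force: [-0.1, -0.4, 0.0]
width: 0.0511
gripper_force: 0.0
clock: 3.1
position: [0.5237, 0.1481, 0.1201]
ee_rot: [-0.0, 0.709, 0.705, -0.001]
contact_force: [0.4, 0.3, -0.5]
width: 0.0512
gripper_force: 0.0
t 3.1 pos [0.5237 0.1481 0.1201] psi -0.3 tilt [-0.001 -0.001 -1.   ] q6 0.15 w 0.0512 F [ 0.4  0.3 -0.5] grip 0.0
tool shift mm [ 1.5 -1.4 90.1]
turn units [-0.01  0.01 -0.05] then shift [ 1.4 -1.5 90.1]
t 3.15 pos [0.5222 0.1495 0.1204] psi -0.2 tilt [-0.002  0.    -1.   ] q6 0.15 w 0.0513 F [ 0.3  0.3 -0.8] grip 0.0
tool shift mm [-1.568e+02  5.630e+01 -1.000e-01]
```

View pics/t1.png

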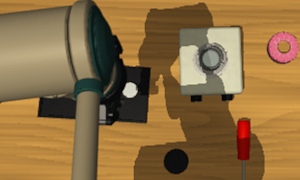

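The arm hides part of the top view, but it has settled over filter 4 at (0.522, 0.1495), so I'll go down and grip.

```bash
python3 -m handwheel '[[[0,0,40],[0,0,0],-0.2],[[0,0,40],[0,0,0],-0.2],[[0,0,20],[0,0,0],-0.2],[[0,0,10],[0,0,0],-0.2],[[0,0,5],[0,0,0],-0.2],[[0,0,0],[0,0,0],-0.2],[[0,0,0],[0,0,0.0],0.5],[[0,0,0],[0,0,0],0.5],[[0,0,0],[0,0,0],0.5],[[0,0,0],[0,0,0],0.5]]' 30
```

```text
clock: 4.4
position: [0.5228, 0.1507, 0.0074]
ee_rot: [0.0, 0.707, 0.707, 0.001]
contact_force: [-0.5, 0.3, 6.6]
width: 0.0273
gripper_force: 29.4
```

```bash
python3 -m handwheel '[[[0,0,-20],[0,0,0],0.5],[[0,0,-40],[0,0,0],0.5],[[0,0,-60],[0,0,0],0.5],[[0,0,0],[0,0,0],0.5]]'
python3 -c "
from h import *
delta(.578,-.0075,.12)
im=vision.get_image('side');p=proj('side',[readout.get_state()['position']])[0].astype(int);print(p)
cv2.imwrite('pics/s1.png',np.hstack([cv2.resize(im[p[1]-60:p[1]+40,p[0]-60:p[0]+40],(400,400)),cv2.resize(im[300:460,250:410],(400,400))]))"
```

```text
clock: 4.9
position: [0.5258, 0.1511, 0.1312]
ee_rot: [0.003, 0.707, 0.707, 0.005]
contact_force: [0.6, 0.5, -1.0]
width: 0.0273
gripper_force: 29.6
t 4.9 pos [0.5258 0.1511 0.1312] psi -0.0 tilt [ 0.011  0.002 -1.   ] q6 0.15 w 0.0273 F [ 0.6  0.5 -1. ] grip 29.6
tool shift mm [-158.6   52.2   11.5]
[336 285]
```

View pics/s1.png

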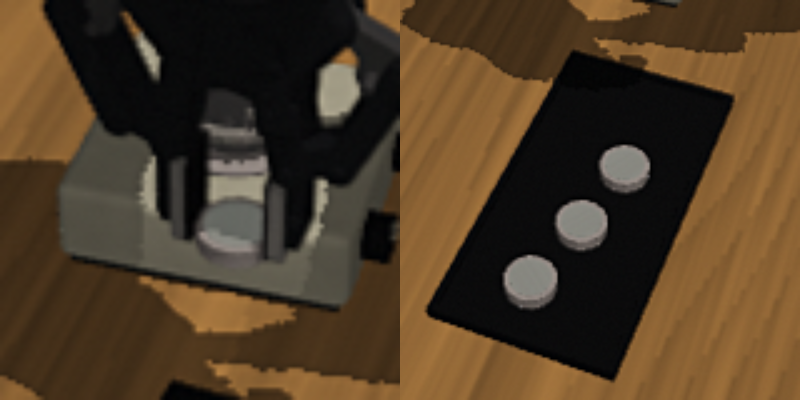

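The picture shows the filter held between the fingertips, with three filters left in the tray. Next I'll carry it to the port.

```bash
python3 -m handwheel '[[[-31.5,11.2,0],[0,0,0],0.5],[[-31.5,11.2,0],[0,0,0],0.5],[[-31.5,11.2,0],[0,0,0],0.5],[[-31.5,11.2,0],[0,0,0],0.5],[[-31.5,11.2,0],[0,0,0],0.5],[[0,0,0],[0,0,0],0.5],[[0,0,0],[0,0,0],0.5],[[0,0,0],[0,0,0],0.5]]'
python3 -c "
from h import *
delta(.578,-.0075,.083,0)
im=vision.get_image('side');p=proj('side',[.578,-.0075,.081])[0].astype(int)
a=cv2.resize(im[p[1]-50:p[1]+30,p[0]-40:p[0]+40],(400,400))
im=vision.get_image('top');p=proj('top',[.578,-.0075,.081])[0].astype(int)
cv2.imwrite('pics/s2.png',np.hstack([a,cv2.resize(im[p[1]-40:p[1]+40,p[0]-40:p[0]+40],(400,400))]))
delta(.578,-.0075,.083,0)"
```

```text
clock: 5.95
position: [0.5772, -0.006, 0.1257]
ee_rot: [-0.001, 0.707, 0.707, -0.0]
contact_force: [-0.1, -0.1, -0.4]
width: 0.0276
gripper_force: 29.6
t 5.95 pos [ 0.5772 -0.006   0.1257] psi 0.0 tilt [-0.002  0.001 -1.   ] q6 -0.13 w 0.0276 F [-0.1 -0.1 -0.4] grip 29.6
tool shift mm [-1.5  0.9 42.7]
turn units [-0.01 -0.01  0.  ] then shift [-1.5  0.8 42.7]
t 6.05 pos [ 0.5775 -0.006   0.1261] psi 0.0 tilt [-0.001  0.    -1.   ] q6 -0.13 w 0.0279 F [-0.  -0.3  0.1] grip 29.6
tool shift mm [-1.5  0.5 43.1]
turn units [-0.01 -0.    0.  ] then shift [-1.5  0.5 43.1]
```

View pics/s2.png

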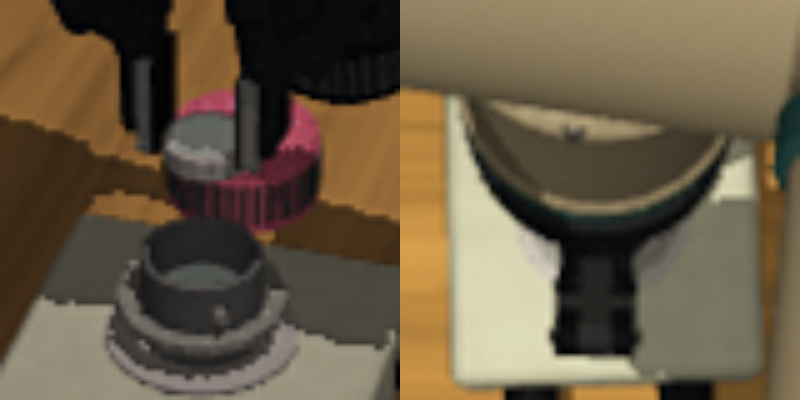

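The side crop shows the filter about centred over the barrel, around column 210 against 205 for the barrel. I'll lower it and release.

```bash
python3 -m handwheel '[[[-1.5,0.5,20],[0,0,0],0.5],[[0,0,15],[0,0,0],0.5],[[0,0,6],[0,0,0],0.5],[[0,0,1.5],[0,0,0],0.5],[[0,0,0],[0,0,0],0.5],[[0,0,0],[0,0,0],0.5]]'
```

```text
clock: 6.8
position: [0.5789, -0.0085, 0.0843]
ee_rot: [0.0, 0.707, 0.707, 0.0]
contact_force: [-0.3, 0.4, -0.0]
width: 0.0273
gripper_force: 29.6
```

```bash
python3 -m handwheel '[[[0,0,1.5],[0,0,0],0.5],[[0,0,0],[0,0,0],0.1],[[0,0,0],[0,0,0],0.1],[[0,0,0],[0,0,0],0.1],[[0,0,-20],[0,0,0],0],[[0,0,-35],[0,0,0],-0.2],[[0,0,0],[0,0,0],-0.2]]'
python3 -c "
from h import *
im=vision.get_image('side');p=proj('side',[.578,-.0075,.081])[0].astype(int)
a=cv2.resize(im[p[1]-40:p[1]+40,p[0]-40:p[0]+40],(400,400))
cv2.imwrite('pics/s3.png',a)
delta(.5045,.1948,.13,0)"
```

```text
clock: 7.68
position: [0.5806, -0.0087, 0.1401]
ee_rot: [0.003, 0.707, 0.707, 0.002]
contact_force: [-0.7, -0.8, -0.8]
width: 0.0518
gripper_force: 0.0
t 7.72 pos [ 0.5793 -0.0086  0.1384] psi -0.0 tilt [ 0.003 -0.    -1.   ] q6 -0.13 w 0.051 F [-0.  -0.4 -0.6] grip 0.0
tool shift mm [203.3 -75.    8.2]
turn units [ 0.03  0.   -0.01] then shift [203.4 -74.8   8.4]
```

View pics/s3.png

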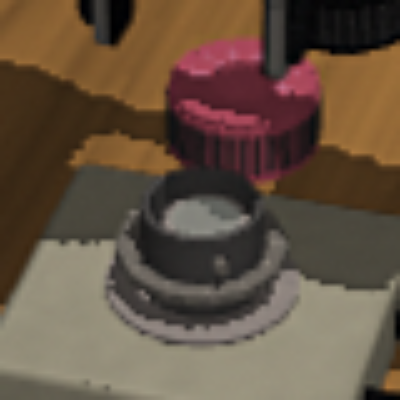

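The first filter lies inside the port: the lighter surface has risen to about (205, 215) in the crop. Now the second filter.

```bash
python3 -m handwheel '[[[50.8,-18.6,2],[0,0,0],-0.2],[[50.8,-18.6,2],[0,0,0],-0.2],[[50.8,-18.6,2],[0,0,0],-0.2],[[50.8,-18.6,2],[0,0,0],-0.2],[[0,0,0],[0,0,0],-0.2],[[0,0,0],[0,0,0],-0.2],[[0,0,0],[0,0,0],-0.2]]'
python3 -c "
from h import *
delta(.5045,.1948,.007,0)"
```

```text
clock: 8.6
position: [0.5046, 0.1936, 0.1289]
ee_rot: [0.0, 0.708, 0.706, -0.0]
contact_force: [-0.1, -0.2, 0.8]
width: 0.0511
gripper_force: 0.0
t 8.6 pos [0.5046 0.1936 0.1289] psi -0.1 tilt [-0. -0. -1.] q6 0.24 w 0.0511 F [-0.1 -0.2  0.8] grip 0.0
tool shift mm [  1.2  -0.  121.9]
turn units [-0.    0.   -0.02] then shift [ 1.200e+00 -1.000e-01  1.219e+02]
```

```bash
python3 -m handwheel '[[[1,0,45],[0,0,0],-0.2],[[0,0,40],[0,0,0],-0.2],[[0,0,20],[0,0,0],-0.2],[[0,0,10],[0,0,0],-0.2],[[0,0,6],[0,0,0],-0.2],[[0,0,0],[0,0,0],-0.2],[[0,0,0],[0,0,0],-0.2],[[0,0,0],[0,0,0],0.5],[[0,0,0],[0,0,0],0.5],[[0,0,0],[0,0,0],0.5],[[0,0,0],[0,0,0],0.5]]' 30
python3 -m handwheel '[[[0,0,-20],[0,0,0],0.5],[[0,0,-40],[0,0,0],0.5],[[0,0,-60],[0,0,0],0.5],[[-40.6,14.8,0],[0,0,0],0.5],[[-40.6,14.8,0],[0,0,0],0.5],[[-40.6,14.8,0],[0,0,0],0.5],[[-40.6,14.8,0],[0,0,0],0.5],[[-40.6,14.8,0],[0,0,0],0.5],[[0,0,0],[0,0,0],0.5],[[0,0,0],[0,0,0],0.5],[[0,0,0],[0,0,0],0.5]]'
python3 -c "
from h import *
delta(.578,-.0075,.083,0)
delta(.578,-.0075,.083,0)"
```

```text
clock: 9.98
position: [0.5047, 0.196, 0.0092]
ee_rot: [0.0, 0.707, 0.707, 0.001]
contact_force: [-1.1, -0.3, 5.8]
width: 0.027
gripper_force: 29.3
clock: 11.35
position: [0.5774, -0.0061, 0.1282]
ee_rot: [-0.0, 0.707, 0.707, -0.0]
contact_force: [0.1, 0.6, -0.6]
width: 0.027
gripper_force: 29.6
t 11.35 pos [ 0.5774 -0.0061  0.1282] psi 0.0 tilt [-0.001  0.001 -1.   ] q6 -0.13 w 0.027 F [ 0.1  0.6 -0.6] grip 29.6
tool shift mm [-1.4  0.6 45.2]
turn units [-0.01 -0.01  0.01] then shift [-1.4  0.6 45.2]
t 11.35 pos [ 0.5774 -0.0061  0.1282] psi 0.0 tilt [-0.001  0.001 -1.   ] q6 -0.13 w 0.027 F [ 0.1  0.6 -0.6] grip 29.6
tool shift mm [-1.4  0.6 45.2]
turn units [-0.01 -0.01  0.01] then shift [-1.4  0.6 45.2]
```

```bash
python3 -m handwheel '[[[-1.5,0.5,20],[0,0,0],0.5],[[0,0,15],[0,0,0],0.5],[[0,0,7],[0,0,0],0.5],[[0,0,2],[0,0,0],0.5],[[0,0,0],[0,0,0],0.5],[[0,0,0],[0,0,0],0.5],[[0,0,0],[0,0,0],0.1],[[0,0,0],[0,0,0],0.1],[[0,0,0],[0,0,0],0.1],[[0,0,-20],[0,0,0],0],[[0,0,-40],[0,0,0],-0.4],[[0,0,-20],[0,0,0],-1],[[0,0,0],[0,0,0],-1]]'
python3 -c "
from h import *
im=vision.get_image('side');p=proj('side',[.578,-.0075,.081])[0].astype(int)
a=cv2.resize(im[p[1]-40:p[1]+40,p[0]-40:p[0]+40],(400,400))
cv2.imwrite('pics/s4.png',np.hstack([a,cv2.resize(im[300:460,250:410],(400,400))]))
delta(.5993,-.2474,.16,0)"
```

```text
clock: 12.98
position: [0.5798, -0.0089, 0.166]
ee_rot: [0.002, 0.707, 0.707, 0.001]
contact_force: [-0.1, -0.0, -0.0]
width: 0.0853
gripper_force: 0.0
t 13.03 pos [ 0.5787 -0.0088  0.1646] psi -0.0 tilt [ 0.001 -0.    -1.   ] q6 -0.13 w 0.0852 F [-0.6  0.3 -0.5] grip 0.0
tool shift mm [-238.6   20.7    4.6]
turn units [ 0.01  0.   -0.01] then shift [-238.6   20.6    4.6]
```

View pics/s4.png

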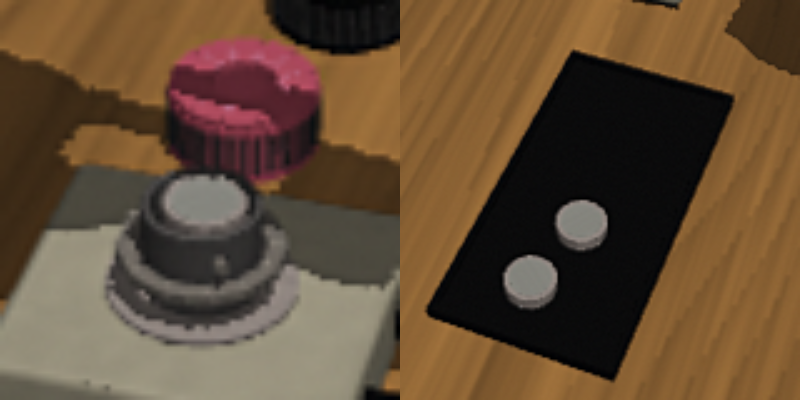

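The picture shows the port holding a stack of two flat filters, and two filters left in the tray. Next is the collar.

```bash
python3 -m handwheel '[[[-48,4.2,0],[0,0,0],-1],[[-48,4.2,0],[0,0,0],-1],[[-48,4.2,0],[0,0,0],-1],[[-48,4.2,0],[0,0,0],-1],[[-47.5,4.2,0],[0,0,0],-1],[[0,0,0],[0,0,0],-1],[[0,0,0],[0,0,0],-1],[[0,0,0],[0,0,0],-1]]'
python3 -c "
from h import *
delta(.5993,-.2474,.006,0)"
```

```text
clock: 14.02
position: [0.599, -0.2468, 0.1636]
ee_rot: [-0.001, 0.707, 0.707, 0.0]
contact_force: [-0.6, 0.2, 0.1]
width: 0.0858
gripper_force: 0.0
t 14.03 pos [ 0.599  -0.2468  0.1636] psi 0.0 tilt [-0.001  0.001 -1.   ] q6 -0.5 w 0.0858 F [-0.6  0.2  0.1] grip 0.0
tool shift mm [ -0.8   0.5 157.6]
turn units [-0.01 -0.01  0.01] then shift [ -0.6   0.3 157.6]
```

```bash
python3 -m handwheel '[[[-0.5,0.5,45],[0,0,0],-1],[[0,0,45],[0,0,0],-1],[[0,0,35],[0,0,0],-1],[[0,0,20],[0,0,0],-1],[[0,0,12],[0,0,0],-1],[[0,0,0],[0,0,0],-1],[[0,0,0],[0,0,0],-1],[[0,0,0],[0,0,0],-0.1],[[0,0,0],[0,0,0],-0.1],[[0,0,0],[0,0,0],0],[[0,0,0],[0,0,0],0.3],[[0,0,0],[0,0,0],0.3]]' 60
python3 -c "
from h import *
delta(.578,-.0075,.12,0)"
```

```text
clock: 15.52
position: [0.6005, -0.2491, 0.0089]
ee_rot: [0.001, 0.707, 0.707, 0.0]
contact_force: [-1.3, 0.7, 5.2]
width: 0.0582
gripper_force: 64.2
t 15.53 pos [ 0.6005 -0.2491  0.0089] psi -0.0 tilt [ 0.002 -0.001 -1.   ] q6 -0.5 w 0.0582 F [-1.3  0.7  5.2] grip 64.2
tool shift mm [ 241.5  -22.4 -111.3]
turn units [ 0.02  0.01 -0.01] then shift [ 241.6  -22.5 -111.1]
```

```bash
python3 -m handwheel '[[[0,0,-20],[0,0,0],0.3],[[0,0,-45],[0,0,0],0.3],[[0,0,-50],[0,0,0],0.3],[[0,0,-8],[0,0,0],0.3],[[48,-4.3,0],[0,0,0],0.3],[[48,-4.3,0],[0,0,0],0.3],[[48,-4.3,0],[0,0,0],0.3],[[48,-4.3,0],[0,0,0],0.3],[[48,-4.3,0],[0,0,0],0.3],[[0,0,0],[0,0,0],0.3],[[0,0,0],[0,0,0],0.3],[[0,0,0],[0,0,0],0.3],[[0,0,0],[0,0,0],0.3]]' 80
python3 -c "
from h import *
delta(.578,-.0078,.09,0)
vs=[]
for n in('side','top'):
    im=vision.get_image(n);p=proj(n,[.578,-.0075,.09])[0].astype(int)
    vs.append(cv2.resize(im[p[1]-50:p[1]+50,p[0]-50:p[0]+50],(400,400),interpolation=3))
cv2.imwrite('pics/s5.png',vs[0])
th=np.linspace(0,2*np.pi,8)
im=vision.get_image('side');g=cv2.cvtColor(im,cv2.COLOR_BGR2GRAY)
x,y,z=.578,-.0075,readout.get_state()['position'][2]-.0075
p=proj('side',[[x,y,z],[x+.03,y,z],[x-.03,y,z],[x,y+.03,z],[x,y,.081],[x,y,z+.028]]);q=proj('side',[.578,-.0075,.09])[0].astype(int);print(((p-q+50)*4).round())
delta(.578,-.0078,.09,0)"
```

```text
clock: 17.15
position: [0.5787, -0.0099, 0.1301]
ee_rot: [-0.0, 0.708, 0.706, -0.0]
contact_force: [-0.1, 1.1, -0.5]
width: 0.0571
gripper_force: 85.5
t 17.15 pos [ 0.5787 -0.0099  0.1301] psi -0.1 tilt [-0. -0. -1.] q6 -0.13 w 0.0571 F [-0.1  1.1 -0.5] grip 85.5
tool shift mm [ 2.1 -0.7 40.1]
turn units [-0.    0.   -0.02] then shift [ 2.1 -0.7 40.1]
[[202. 138.]
 [134. 125.]
 [271. 152.]
 [179. 179.]
 [202. 217.]
 [202.  83.]]
t 17.3 pos [ 0.5787 -0.0095  0.1302] psi -0.1 tilt [-0.  0. -1.] q6 -0.13 w 0.057 F [-0.1 -1.1 -1.1] grip 85.5
tool shift mm [ 1.6 -0.7 40.2]
turn units [-0.   -0.   -0.02] then shift [ 1.7 -0.7 40.2]
```

View pics/s5.png

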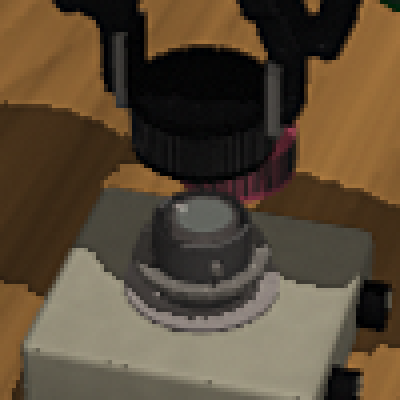

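The picture shows the collar, columns 132–276, centred over the barrel, columns 153–256. I'll lower it gently and watch the force.

```bash
python3 -m handwheel '[[[1.5,0,20],[0,0,0],0.3],[[0,0,15],[0,0,0],0.3],[[0,0,5],[0,0,0],0.3],[[0,0,2],[0,0,0],0.3],[[0,0,2],[0,0,0],0.3],[[0,0,2],[0,0,0],0.3],[[0,0,0],[0,0,0],0.3],[[0,0,0],[0,0,0],0.3]]'
python3 -c "
from h import *
delta(.578,-.0078,.08,0);print(readout.get_state()['moment'])"
```

```text
clock: 18.3
position: [0.5787, -0.0073, 0.0845]
ee_rot: [0.0, 0.707, 0.707, 0.0]
contact_force: [-0.5, 0.5, -0.7]
width: 0.0574
gripper_force: 85.5
t 18.3 pos [ 0.5787 -0.0073  0.0845] psi -0.0 tilt [ 0.  0. -1.] q6 -0.13 w 0.0574 F [-0.5  0.5 -0.7] grip 85.5
tool shift mm [-0.5 -0.7  4.5]
turn units [ 0.   -0.   -0.01] then shift [-0.5 -0.7  4.5]
[-0.02200052 -0.00407247 -0.00277089]
```

```bash
python3 -m handwheel '[[[0,0,1.5],[0,0,0],0.3],[[0,0,1.5],[0,0,0],0.3],[[0,0,1],[0,0,0],0.3],[[0,0,1],[0,0,0],0.3],[[0,0,0],[0,0,0],0.3]]'
python3 -c "
from h import *
delta(.578,-.0078,.08,0);print(readout.get_state()['moment'])"
```

```text
clock: 18.92
position: [0.5788, -0.0072, 0.0815]
ee_rot: [0.001, 0.707, 0.707, 0.001]
contact_force: [-1.5, 0.0, 11.5]
width: 0.0575
gripper_force: 87.0
t 18.93 pos [ 0.5788 -0.0072  0.0815] psi -0.0 tilt [ 0.001 -0.    -1.   ] q6 -0.13 w 0.0575 F [-1.5  0.  11.5] grip 87.0
tool shift mm [-0.6 -0.8  1.5]
turn units [ 0.01  0.   -0.01] then shift [-0.6 -0.8  1.5]
[0.09314483 0.61207303 0.00375814]
```

```bash
python3 -m handwheel '[[[0,0,0],[0,0,-0.5],0.3],[[0,0,0],[0,0,-0.5],0.3],[[0,0,0],[0,0,-0.5],0.3],[[0,0,0],[0,0,-0.5],0.3],[[0,0,0],[0,0,-0.5],0.3]]'
python3 -c "
from h import *
delta(.578,-.0078,.08);print(readout.get_state()['moment'])"
```

```text
clock: 19.55
position: [0.5795, -0.0071, 0.0816]
ee_rot: [0.001, 0.609, 0.793, 0.001]
contact_force: [-1.9, 0.6, 11.7]
width: 0.0572
gripper_force: 86.8
t 19.55 pos [ 0.5795 -0.0071  0.0816] psi 15.0 tilt [ 0.003  0.    -1.   ] q6 -0.4 w 0.0572 F [-1.9  0.6 11.7] grip 86.8
tool shift mm [-0.2 -1.6  1.5]
[ 0.14285094  0.4703677  -0.22485716]
```

```bash
python3 -m handwheel '[[[0,0,0],[0,0,-0.5],0.3],[[0,0,0],[0,0,-0.5],0.3],[[0,0,0],[0,0,-0.5],0.3],[[0,0,0],[0,0,-0.5],0.3],[[0,0,0],[0,0,-0.5],0.3]]'
python3 -c "
from h import *
delta(.578,-.0078,.08);print(readout.get_state()['moment'])"
```

```text
clock: 20.18
position: [0.5794, -0.0073, 0.0816]
ee_rot: [0.001, 0.5, 0.866, 0.001]
contact_force: [-4.0, 0.5, 12.4]
width: 0.0569
gripper_force: 86.9
t 20.18 pos [ 0.5794 -0.0073  0.0816] psi 30.0 tilt [ 0.003  0.    -1.   ] q6 -0.66 w 0.0569 F [-4.   0.5 12.4] grip 86.9
tool shift mm [ 0.2 -1.5  1.6]
[-0.01306853  0.47890917 -0.21279797]
```

```bash
python3 -m handwheel '[[[0.3,-0.6,0],[0,0,-0.5],0.3],[[0,0,0],[0,0,-0.5],0.3],[[0,0,0],[0,0,-0.5],0.3],[[0,0,0],[0,0,-0.5],0.3],[[0,0,0],[0,0,-0.5],0.3]]'
python3 -c "
from h import *
delta(.578,-.0078,.08);print(readout.get_state()['moment'])"
```

```text
clock: 20.8
position: [0.5791, -0.0076, 0.0815]
ee_rot: [0.002, 0.382, 0.924, 0.0]
contact_force: [-1.4, -0.8, 9.6]
width: 0.0572
gripper_force: 86.8
t 20.8 pos [ 0.5791 -0.0076  0.0815] psi 45.0 tilt [ 0.003 -0.    -1.   ] q6 -0.92 w 0.0572 F [-1.4 -0.8  9.6] grip 86.8
tool shift mm [ 0.6 -0.9  1.5]
[-0.06092905  0.36107683 -0.23001311]
```

```bash
python3 -m handwheel '[[[0,0,0.3],[0,0,-0.5],0.3],[[0,0,0],[0,0,-0.5],0.3],[[0,0,0],[0,0,-0.5],0.3],[[0,0,0],[0,0,-0.5],0.3],[[0,0,0],[0,0,-0.5],0.3]]'
python3 -c "
from h import *
delta(.578,-.0078,.08);print(readout.get_state()['moment'])"
```

```text
clock: 21.42
position: [0.5793, -0.0077, 0.0815]
ee_rot: [0.002, 0.259, 0.966, 0.0]
contact_force: [-2.1, -0.4, 11.0]
width: 0.0571
gripper_force: 86.9
t 21.43 pos [ 0.5793 -0.0077  0.0815] psi 60.0 tilt [ 0.004 -0.001 -1.   ] q6 -1.18 w 0.0571 F [-2.1 -0.4 11. ] grip 86.9
tool shift mm [ 1.  -0.8  1.5]
[-0.11453133  0.35706454 -0.25588418]
```

```bash
python3 -m handwheel '[[[0,0,0],[0,0,-0.5],0.3],[[0,0,0],[0,0,-0.5],0.3],[[0,0,0],[0,0,-0.5],0.3],[[0,0,0],[0,0,-0.5],0.3],[[0,0,0],[0,0,-0.5],0.3]]'
python3 -c "
from h import *
delta(.578,-.0078,.08);print(readout.get_state()['moment'])"
```

```text
clock: 22.05
position: [0.5795, -0.0076, 0.0815]
ee_rot: [0.002, 0.13, 0.991, -0.0]
contact_force: [-2.0, -0.1, 11.6]
width: 0.0572
gripper_force: 86.8
t 22.05 pos [ 0.5795 -0.0076  0.0815] psi 75.0 tilt [ 0.004 -0.001 -1.   ] q6 -1.44 w 0.0572 F [-2.  -0.1 11.6] grip 86.8
tool shift mm [ 1.4 -0.6  1.5]
[-0.06473193  0.2158032  -0.21694594]
```

```bash
python3 -m handwheel '[[[0,0,0],[0,0,-0.5],0.3],[[0,0,0],[0,0,-0.5],0.3],[[0,0,0],[0,0,-0.5],0.3],[[0,0,0],[0,0,-0.5],0.3],[[0,0,0],[0,0,-0.5],0.3]]'
python3 -c "
from h import *
delta(.578,-.0078,.08);print(readout.get_state()['moment'])"
```

```text
clock: 22.68
position: [0.5798, -0.0076, 0.0815]
ee_rot: [0.003, -0.0, 1.0, -0.0]
contact_force: [-0.5, 0.1, 10.3]
width: 0.057
gripper_force: 86.8
t 22.68 pos [ 0.5798 -0.0076  0.0815] psi 90.0 tilt [ 0.005 -0.    -1.   ] q6 -1.7 w 0.057 F [-0.5  0.1 10.3] grip 86.8
tool shift mm [ 1.8 -0.2  1.5]
[ 0.01294436  0.06867551 -0.21790227]
```

```bash
python3 -m handwheel '[[[0,0,0],[0,0,-0.5],0.3],[[0,0,0],[0,0,-0.5],0.3],[[0,0,0],[0,0,-0.5],0.3],[[0,0,0],[0,0,-0.5],0.3],[[0,0,0],[0,0,-0.5],0.3]]'
python3 -c "
from h import *
delta(.578,-.0078,.08);print(readout.get_state()['moment'])"
```

```text
clock: 23.3
position: [0.5783, -0.0076, 0.079]
ee_rot: [0.0, -0.131, 0.991, -0.0]
contact_force: [0.2, -0.8, -0.2]
width: 0.057
gripper_force: 85.5
t 23.3 pos [ 0.5783 -0.0076  0.079 ] psi 105.1 tilt [ 0.001 -0.    -1.   ] q6 -1.97 w 0.057 F [ 0.2 -0.8 -0.2] grip 85.5
tool shift mm [ 0.4 -0.2 -1. ]
[-0.06446407 -0.1265426  -0.0152882 ]
```

It dropped: z fell 2.5 mm and the force went to zero. Now I'll push it down.

```bash
python3 -m handwheel '[[[0,0,2],[0,0,0],0.3],[[0,0,2],[0,0,0],0.3],[[0,0,2],[0,0,0],0.3],[[0,0,2],[0,0,0],0.3],[[0,0,1],[0,0,0],0.3],[[0,0,0],[0,0,0],0.3]]' 100
python3 -c "
from h import *
delta(.578,-.0078,.0655);print(readout.get_state()['moment'])"
```

```text
clock: 24.05
position: [0.5783, -0.0074, 0.0704]
ee_rot: [0.0, -0.13, 0.991, -0.0]
contact_force: [1.1, 1.1, 5.0]
width: 0.0564
gripper_force: 109.0
t 24.05 pos [ 0.5783 -0.0074  0.0704] psi 105.0 tilt [ 0.001 -0.    -1.   ] q6 -1.97 w 0.0564 F [1.1 1.1 5. ] grip 109.0
tool shift mm [ 0.4 -0.3  4.9]
[-0.02772588 -0.05580187 -0.05413151]
```

On the spring now (5 N); pushing home with a little over-travel.

```bash
python3 -m handwheel '[[[0,0,2],[0,0,0],0.3],[[0,0,2],[0,0,0],0.3],[[0,0,2],[0,0,0],0.3],[[0,0,1.5],[0,0,0],0.3],[[0,0,1],[0,0,0],0.3],[[0,0,0],[0,0,0],0.3],[[0,0,0],[0,0,0],0.3]]'
python3 -c "
from h import *
delta(.578,-.0078,.0655);print(readout.get_state()['moment'])"
```

```text
clock: 24.92
position: [0.5784, -0.0074, 0.0662]
ee_rot: [0.001, -0.13, 0.991, -0.0]
contact_force: [-8.3, 0.0, 29.2]
width: 0.0561
gripper_force: 111.9
t 24.93 pos [ 0.5784 -0.0074  0.0662] psi 105.0 tilt [ 0.003 -0.    -1.   ] q6 -1.96 w 0.0561 F [-8.3  0.  29.2] grip 111.9
tool shift mm [ 0.5 -0.3  0.7]
[0.15507036 1.20656696 0.0360201 ]
```

The force is 29 N against a rigid stop, about 15.5 mm below the pin contact (16 mm expected), so the collar is home and gripped.

```bash
python3 -c "
from rig import manip
print(manip.sign_off())"
```

```text
the job is handed in; nothing more can be done
None
```

I put two filters in the port and left the other two in the tray. The collar is keyed over the pins, pushed home and still gripped, and the job is handed in at about 25 s; home is judged from a hard 29 N stop about 15.3 mm below pin contact (16 mm expected), not from a picture.

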